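# Press a foot plug home with bench locking pliers

## Task

Push the steel foot bracket gently along its track until it is fully home against the end stop, then squeeze the top handle of the bench-mounted locking pliers down just until they snap over centre, stay locked when you let go, and have pressed the black plug fully home. Then free the pliers by pressing the release lever at the end of the handle so that the jaw springs open, leaving the bracket in place against its stop. Feel your way: do not force the bracket, handle or lever against their stops (keep pushes under about 25 N), press the plug only with the pliers, and leave the other things on the bench alone.

Things in the scene. Friction and masses are not known exactly. Their poses are not given: they have to be found in the camera images.
- pliers: Steel locking pliers fixed to the bench, about 310 mm long, 125 mm high and up to 190 mm with the handle open. Origin on the bench surface under the main pivot; x points to the jaw, -x along the handles, z up. Its bracket track runs along y, centred at x = 60 mm, from y = -136 mm to the end stop; the bracket is pushed to +y. Below the top handle is a fixed handle, its top 58 mm above the bench.
- track_stop (a point): Middle of the end stop's face, on the track floor (40 mm above the bench), 18 mm beyond the jaw's middle. The stop is 14 mm high; the track's side rails rise 6 mm above its floor and stand 37 mm apart.
- foot: Loose steel foot bracket, a bar 34 mm (x) by 80 mm (y) by 16 mm high, about 0.3 kg, lying in the track, axes parallel to the pliers'. Origin at the centre of its underside. It carries the plug 22 mm from its centre towards the leading (+y) end; with the bracket home the plug is under the jaw's pad. Pushing takes a few newtons until it meets the stop.
- foot_back (a point): Middle of the bracket's trailing (-y) end face, 8 mm above the track floor: the face to push on.
- foot_lead (a point): Middle of the bracket's leading (+y) end face, 8 mm above the track floor; this face meets the end stop.
- plug: Black plastic plug, flange 20 mm across and 3 mm thick, standing about 4 mm proud of the bracket; origin at the centre of the flange's underside. z in the bracket's frame: about 20 mm at the start, 16 mm (flange on the steel) when fully home. A tight press fit (about 20 N) that stays where it is pressed.
- grip: Top handle, a bar 22 mm wide reaching 136 mm behind the pivot. Origin on the main pivot, 105 mm above the bench; sprung up 0.60 rad at the start. Pressed down at its rear end it closes the jaw: the push needed rises to about 11 N, fades near dead centre, then it drops some 3 mm by itself on to a rigid stop and stays. An adjusting screw that cannot be seen sets at what height. (see grip_press).
- grip_press (a point): Press point in the middle of the top face of the handle, 115 mm along it from the pivot (the bar ends at 136 mm). It starts about 184 mm above the bench, 85 mm behind the pivot; at the locking stop it is somewhere between 100 and 137 mm high, which must be found by feel.
- jaw_tip (a point): Top of the moving jaw straight above its round pad, 60 mm ahead of the pivot. Height above the bench: about 94 mm when the pliers are locked on the plug, 103 to 145 mm when they are open (it depends on the adjusting screw). The jaw bar is 20 mm wide.
- lever: Steel release lever under the handle, a see-saw turning about the pliers' y axis; origin on its pivot, 125 mm behind the main pivot and 70 mm above the bench. A light spring returns it. Once the pliers are locked, pressing its tab down about 8 mm (some 5 to 8 N) pushes the mechanism back over centre and the handle flies up; its rigid stop is 17 mm down.
- lever_tab (a point): Middle of the top face of the lever's thumb tab (26 mm along x, 30 mm along y), 197 mm behind the main pivot and 60 mm behind the end of the handle, 83 mm above the bench at rest.
- pan: Bystander: open steel food pan, 130 x 100 x 65 mm; origin under its centre. Leave alone.
- ramekin: Bystander: small steel bowl, 90 mm across, 50 mm high; origin under its centre. Leave alone.
- jar: Bystander: white plastic jar with a steel lid, 64 mm across, 100 mm high; origin under its centre. Leave alone.
- driver: Bystander: screwdriver with a black handle, 200 mm long, lying on the bench; leave alone.
There are look-alikes about, which are no part of the job. There is more than one size of the foot; the one meant has the size given above.

How it is judged:
By the outcome, as a careful person would: the job done as asked, in the order asked, and still so for the second after the job is handed in, with the robot touching nothing.
It also fails if it takes over 54 s, if anything falls off the work surface, if the arm or the gripper's body presses on something with over 40 N, if the wrist force passes 120 N, or if a joint passes its speed limit or range.

## Robot

A 6-joint arm with a two-finger parallel gripper is mounted at the origin on the work surface. World frame = base frame: x ahead of the robot, y to its left, z up, the work surface at z = 0. Lengths are in m, angles in degrees, forces in N, time in s.
With the tool pointing down it reaches from about 0.275 to 1 m from the base axis. Payload 8.4 kg.
Tool frame: the origin (TCP) lies at the very end of the fingers, on their centre line; the grasp point (between the pads) lies arm.tcp_to_grasp behind it (arm.tcp_to_grasp is the distance from the TCP to the grasp point, in m); z points along the fingers, y is the line along which they close (so a half turn about z gives the same grasp; the last joint's range is limited). The gripper opens to 85 mm and grips with 20 to 120 N. Pads are 22 mm wide; open, the fingers measure 114 mm over their backs; the gripper's body (76 mm by 85 mm) begins 54 mm behind the grasp point. The pads swing forward as they close: fully open they stand 13 mm farther back than shut.
Start: joints at [-72.273, 20.225, 93.587, -0, 66.188, -0.138], TCP at [0.192, -0.595, 0.203] pointing down, gripper open.
Joint ranges: [-150.9, 150.9], [-52.94, 120.26], [3.33, 152.33], [-74.26, 254.26], [0, 154.13], [-172.89, 172.89]. Speed limits (degrees/s): [127.2, 127.2, 159.86, 180, 180, 180].

## Interface

Orientations are given as [roll, pitch, yaw] about the fixed x, y, z axes, in that order (R = Rz(yaw) Ry(pitch) Rx(roll)).
In Python, from plant import arm gives the robot as it stands.
- The arm moves only by the tool drive_tool, never from a script. Its argument "plan" is a list that holds one entry, the list of rows, each a list of 4 numbers: the shift along the tool's x, y, z in cm, then the turn about the tool's z in rad. In form: [[[dx, dy, dz, turn], ...]]. A call has 1 to 10 rows; each row shifts and turns the commanded pose from where the row before left it, along the tool's axes as they then stand; what a row does not reach is not made up. A row lasts 1/8 s, in which the tool goes at most 62.5 mm and 10.7 degrees, less where a joint would pass 70% of its speed; a pose out of reach is approached as far as the arm can. A call is refused whole if a number of a shift passes 6.25 or a number of a turn 0.188, either way. A call with a gripper value outside its range is refused whole. "hand" is the finger opening in cm, from 0 to 8.54, set as the call begins (left out, the last holds). The fingers move at their own pace and stop on an object; "force" is the grip in N (left out, the last holds). Time passes only in rows, so rows that do not move let the fingers close. It gives the time, the measured TCP pose, the force, the opening and the grip force at its end, in the units of the state.
- arm.state(): the state, without advancing time (a new reading comes with each control period).
- arm.snapshot(name): name is "side" or "top" or "wrist"; returns a dict with "img" (384x512x3 uint8, blue, green, red), "fx", "fy", "cx", "cy" (pixels), "camera_from_world" (4x4, takes a point from world to camera coordinates); the wrist camera has in their place "hand_eye" (4x4, takes a point from camera to tool coordinates, whose origin is the TCP and whose axes are the flange's). Camera axes: x right, y down, z forward; pixel columns grow to the right and rows downward; lengths in m; the calibration is good to about 2 mm. A picture is of the moment at which its call begins: read the wrist's pose just before it. There is no depth.
- arm.finish_job(): hands the job in; it is judged then, once.
Trained networks look in the newest picture that a camera, given by its name, has taken for a name from the list of things; names that differ only in an ending like _2 or _b are one class to them, and where a whole thing is asked for, a point or a joint stands for the part that bears it (a point fixed in the world has none). Each returns a list of dicts, best first, with "score" (0 to 1); they miss things now and then, are a little off and sometimes report something else, mostly with a low value. They report only what shows in the picture. A call takes as long as a camera call. They do not tell look-alikes from the thing itself.
- arm.find_in(camera, name): "location" ([column, row] in pixels, amid what is visible of it).
- arm.tip_of(camera, name): "location" ([column, row] in pixels: a listed point, or the origin of a listed thing).
The state is a dict: "time_s": time; "joints": joint angles; "joint_vel": joint speeds; "tau": joint torques, N m; "tcp_pos": TCP position; "orientation": TCP orientation; "contact_force": force on the tool from outside, world axes, zero at the start; "wrist_torque": the same for the moment, N m; "grip_width": finger opening in m; "gripper_force": force on a finger pad.
Only numpy, scipy, OpenCV 4.12 (cv2) and the standard library are available. Lean on these libraries where they do the work, as an engineer would, in place of code of your own. Each camera call takes 0.05 s, during which the arm holds its last target. There are 200 camera calls.

## Working session

There is one attempt and no reset: what is moved stays moved. The work goes in short steps, Python scripts to look and compute and a tool call to move; the robot and the scene stay as the last step left them, time stands still between calls to the robot, and variables do not carry over. Pictures are saved under pics/ and viewed, at most 10 in all, crops included, and the job is handed in when it is done.

Besides the shell and the picture viewer there is one more tool, called after "Request:" as name([rows], argument=value, ...), one row to a line, values as JSON. drive_tool: Moves the arm, as the interface text tells. Its arguments: {"type":"object","properties":{"plan":{"type":"array","items":{"type":"array","items":{"type":"array","items":{"type":"number"}}}},"hand":{"type":"number"},"force":{"type":"number"}},"required":["plan"]}

```bash
mkdir -p pics; cat > h.py <<'E'
import numpy as np, cv2
from scipy.spatial.transform import Rotation as R
from plant import arm
def snap(n):
    s=arm.state(); d=arm.snapshot(n)
    K=np.array([[d['fx'],0,d['cx']],[0,d['fy'],d['cy']],[0,0,1]])
    if 'camera_from_world' in d: T=np.array(d['camera_from_world'])
    else:
        W=np.eye(4); W[:3,:3]=R.from_euler('xyz',s['orientation'],degrees=True).as_matrix(); W[:3,3]=s['tcp_pos']
        T=np.linalg.inv(W@np.array(d['hand_eye']))
    return d['img'],K@T[:3]
def tri(obs):
    A=[]
    for P,(u,v) in obs: A+= [u*P[2]-P[0], v*P[2]-P[1]]
    A=np.array(A); x=np.linalg.lstsq(A[:,:3],-A[:,3],rcond=None)[0]
    return x,[np.round(proj(P,x)-np.array(p),1) for P,p in obs]
def proj(P,x):
    q=P@np.append(x,1); return q[:2]/q[2]
E
cat > a.py <<'E'
from h import *
print(arm.state(), arm.tcp_to_grasp)
V={}
for c in('side','top','wrist'):
    im,P=snap(c); V[c]=P; cv2.imwrite(f'pics/{c}0.png',im)
    for n in ['pliers','track_stop','foot','foot_back','foot_lead','plug','grip','grip_press','jaw_tip','lever','lever_tab']:
        print(c,n,[(np.round(o['location'],1).tolist(),round(o['score'],2)) for o in arm.tip_of(c,n)[:3]])
np.savez('v0.npz',**V)
E
python3 a.py; python3 -c "
import cv2,numpy as np
cv2.imwrite('pics/st.png',cv2.resize(np.hstack([cv2.imread('pics/side0.png'),cv2.imread('pics/top0.png')]),(800,300)))"
```

```text
{'time_s': 0.0, 'joints': array([-7.22727030e+01,  2.02632866e+01,  9.36266805e+01,  1.56423143e-04,
        6.61874437e+01, -1.37059767e-01]), 'joint_vel': array([-0.06055262, -0.06587052, -0.10398573,  0.03117244,  0.03734489,
        0.01642955]), 'tau': array([ 3.41566854e-03, -6.05249119e+01, -3.42060971e+01,  2.18900877e-04,
        9.46690910e-03, -1.43083378e-05]), 'tcp_pos': array([ 0.19158514, -0.59440025,  0.20257087]), 'orientation': array([-1.79922590e+02, -3.28198669e-04,  1.78642933e+01]), 'contact_force': array([ 0.13125611, -0.42878601, -0.04358309]), 'wrist_torque': array([0.00628812, 0.01837852, 0.01486601]), 'gripper_force': 0.0, 'grip_width': 0.08531263467256275} 0.0187
side pliers [([257.6, 207.0], 0.76)]
side track_stop [([259.1, 184.0], 0.78), ([271.7, 189.1], 0.55)]
side foot [([282.7, 192.6], 0.77), ([293.3, 184.6], 0.65), ([330.4, 193.1], 0.62)]
side foot_back [([314.4, 187.8], 0.85), ([292.5, 195.0], 0.54)]
side foot_lead [([341.0, 185.2], 0.77), ([268.2, 190.1], 0.69), ([299.3, 183.4], 0.54)]
side plug [([338.4, 185.0], 0.5), ([281.2, 184.3], 0.37)]
side 
[... 434 characters left out ...]
1), ([287.3, 205.1], 0.87), ([316.5, 215.7], 0.43)]
top foot_back [([309.9, 210.1], 0.71), ([284.3, 221.0], 0.6), ([309.6, 236.4], 0.59)]
top foot_lead [([327.4, 268.1], 0.65), ([286.5, 193.9], 0.57), ([322.4, 217.4], 0.57)]
top plug [([289.9, 202.8], 0.5), ([322.1, 262.0], 0.44), ([204.6, 177.4], 0.16)]
top grip [([268.8, 180.0], 0.79)]
top grip_press [([241.4, 169.7], 0.7)]
top jaw_tip [([281.2, 180.9], 0.72), ([124.2, 191.3], 0.28)]
top lever [([230.9, 179.3], 0.61)]
top lever_tab [([205.7, 175.8], 0.56)]
wrist pliers []
wrist track_stop []
wrist foot []
wrist foot_back []
wrist foot_lead []
wrist plug []
wrist grip []
wrist grip_press []
wrist jaw_tip []
wrist lever []
wrist lever_tab []
```

View pics/side0.png

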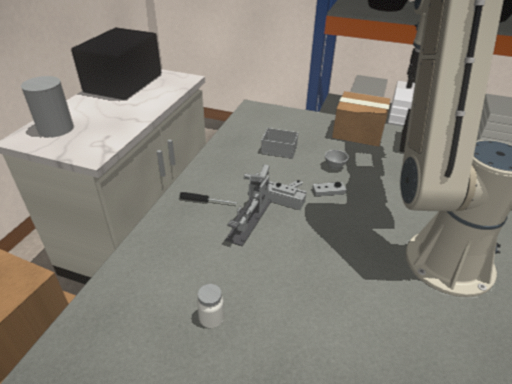

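View pics/top0.png

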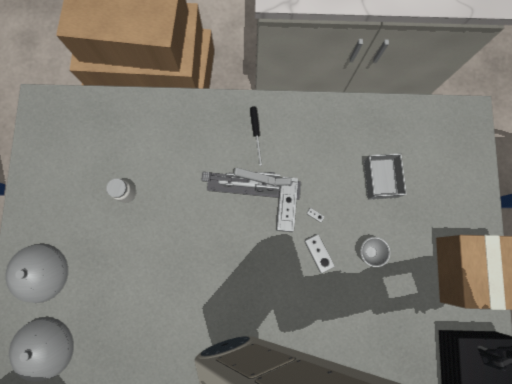

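The side view shows the pliers around (255,205), with the bracket on its track near (285,190) and loose look-alikes to its right. The top view shows the handle running left to the tab at (205,177), the bracket at (287,205), and the stop at (287,182). The look-alikes are at (320,253) and (316,215).

```bash
cat > b.py <<'E'
from h import *
V=np.load('v0.npz')
T=V['top'];S=V['side']
for n,s,t in [('pliers',[257.6,207],[269.9,190.3]),('stop',[259.1,184],[287,181.7]),('stop2',[271.7,189.1],[287,181.7]),('foot',[282.7,192.6],[287.3,205.1]),('back',[292.5,195],[284.3,221]),('lead',[268.2,190.1],[286.5,193.9]),
 ('plug',[281.2,184.3],[289.9,202.8]),('press',[248.3,175.6],[241.4,169.7]),('grip',[262.6,179.5],[268.8,180]),('jaw',[265.4,163.8],[281.2,180.9]),('lever',[242.8,211.8],[230.9,179.3]),('tab',[228.8,222],[205.7,175.8])]:
    x,r=tri([(S,s),(T,t)]); print(n,x.round(3),r)
for k in 'side','top':
    M=cv2.decomposeProjectionMatrix(V[k]); print(k,(M[2][:3]/M[2][3]).ravel().round(2))
a=cv2.imread('pics/side0.png')[150:250,200:360];b=cv2.imread('pics/top0.png')[150:290,190:350]
a=cv2.resize(a,(800,500),interpolation=cv2.INTER_CUBIC)
cv2.imwrite('pics/c1.png',a); cv2.imwrite('pics/c2.png',cv2.resize(b,(640,560),interpolation=cv2.INTER_CUBIC))
E
python3 b.py
```

```text
pliers [ 0.607 -0.052 -0.012] [array([1.7, 0.4]), array([-0.3, -2.1])]
stop [ 0.622 -0.103  0.048] [array([1.1, 0.3]), array([-0.2, -1.4])]
stop2 [ 0.599 -0.107  0.037] [array([-5. , -1.5]), array([0.6, 6.5])]
foot [ 0.544 -0.107  0.031] [array([-0.7, -0.2]), array([0.1, 0.8])]
back [ 0.5   -0.096  0.039] [array([1.2, 0.2]), array([-0.2, -1.5])]
lead [ 0.588 -0.103  0.031] [array([1.3, 0.3]), array([-0.2, -1.7])]
plug [ 0.55  -0.111  0.061] [array([0.1, 0. ]), array([-0. , -0.1])]
press [0.618 0.036 0.182] [array([-0.9, -0.3]), array([0.2, 1.1])]
grip [ 0.601 -0.044  0.117] [array([-1.7, -0.5]), array([0.3, 2.1])]
jaw [ 0.598 -0.076  0.156] [array([0., 0.]), array([-0. , -0.1])]
lever [0.618 0.071 0.066] [array([0.4, 0.1]), array([-0.1, -0.5])]
tab [0.629 0.148 0.085] [array([1.9, 0.5]), array([-0.4, -2.1])]
side [0.29 0.94 0.88]
top [0.39 0.01 1.19]
```

View pics/c1.png

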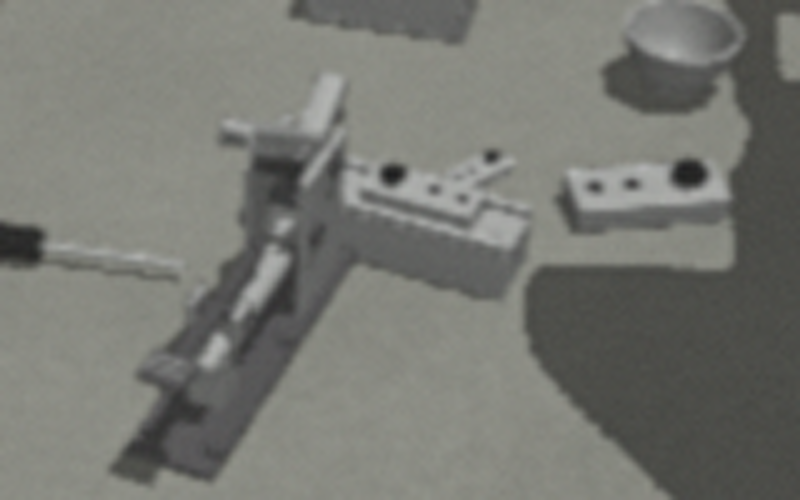

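The side crop shows the bracket in the track, with the plug at crop (392,173), the stop left of it, and the open end on the right. A small look-alike sits just beyond the track and a bigger one at right. The pliers' +y axis points roughly along world +x, at about -5°. I'll move up to a close wrist view.

Request:
drive_tool([
  [[0, 0, -5, 0.136], [0, 0, -5, 0.136], [0, 0, -4, 0.136]],
], hand=0)

```text
time_s: 2.17
tcp_pos: [0.1918, -0.5951, 0.3455]
orientation: [179.9, -0.0, -5.8]
contact_force: [-0.3, -0.2, 0.4]
grip_width: 0.0319
gripper_force: 0.0
```

Request:
drive_tool([
  [[2.1, -5.5, 0, 0], [2.1, -5.5, 0, 0], [2.1, -5.5, 0, 0], [2.1, -5.5, 0, 0], [2.1, -5.5, 0, 0], [2.1, -5.5, 0, 0], [2.1, -5.5, 0, 0], [2.1, -5.5, 0, 0], [2.1, -5.5, 0, 0], [2.1, -5.5, 0, 0]],
])

```text
time_s: 3.42
tcp_pos: [0.4542, -0.0657, 0.3437]
orientation: [180.0, -0.1, -5.5]
contact_force: [1.0, -0.6, 0.2]
grip_width: 0.0002
gripper_force: 0.0
```

```bash
cat > w.py <<'E'
from h import *
import sys
s=arm.state(); print(s['time_s'],s['tcp_pos'],s['orientation'],s['grip_width'])
im,P=snap('wrist'); k=sys.argv[1]; cv2.imwrite(f'pics/w{k}.png',im); np.save(f'w{k}.npy',P)
print(np.round(np.array(arm.snapshot('wrist')['hand_eye']),3).tolist())
for n in sys.argv[2:]:
    print(n,[(np.round(o['location'],1).tolist(),round(o['score'],2)) for o in arm.tip_of('wrist',n)[:3]])
E
python3 w.py 1 track_stop foot foot_back foot_lead plug grip grip_press jaw_tip lever lever_tab
```

```text
3.425 [ 0.45419133 -0.06572881  0.34366895] [ 1.79989723e+02 -5.94844402e-02 -5.50751220e+00] 0.00015773622731664972
[[-0.001, -0.945, -0.327, 0.086], [1.0, -0.001, -0.001, 0.0], [0.0, -0.327, 0.945, -0.17], [0.0, 0.0, 0.0, 1.0]]
track_stop [([277.7, 23.9], 0.78)]
foot [([277.1, 85.7], 0.86), ([332.9, 91.0], 0.8), ([338.4, 161.7], 0.8)]
foot_back [([326.1, 138.1], 0.96), ([280.4, 112.7], 0.89), ([322.7, 85.1], 0.7)]
foot_lead [([350.0, 100.4], 0.9), ([279.4, 56.9], 0.88), ([357.1, 187.2], 0.58)]
plug [([356.2, 182.4], 0.62), ([277.1, 77.4], 0.49), ([343.7, 95.2], 0.45)]
grip [([237.4, 34.4], 0.87), ([87.1, 39.4], 0.27)]
grip_press [([142.4, 22.7], 0.98), ([280.6, 58.0], 0.25)]
jaw_tip [([268.3, 29.5], 0.74)]
lever [([144.6, 38.5], 0.88)]
lever_tab [([87.3, 42.2], 0.85)]
```

View pics/w1.png

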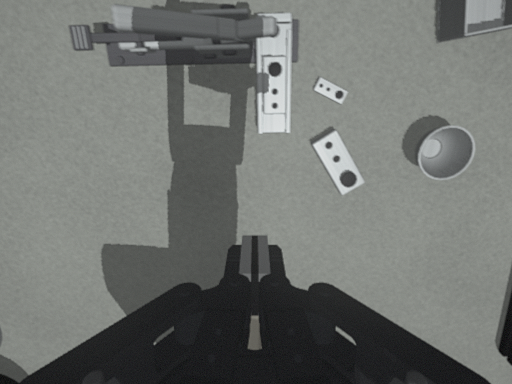

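The wrist view has the pliers at top left, with the bracket in its track at (275,88), its back end at about (275,112), the tab at (81,37) and the handle end at (122,20). The look-alikes are off to the right. I'll take a second view 10 cm further forward.

Request:
drive_tool([
  [[5, -2, 0, 0], [5, -2, 0, 0], [0, 0, 0, 0], [0, 0, 0, 0]],
])

```text
time_s: 4.53
tcp_pos: [0.5564, -0.0377, 0.3428]
orientation: [180.0, 0.1, -5.5]
contact_force: [-0.2, 0.3, -0.3]
grip_width: -0.0
gripper_force: 0.0
```

```bash
python3 w.py 2 track_stop foot foot_back foot_lead plug grip grip_press jaw_tip lever lever_tab
```

```text
4.525 [ 0.55638141 -0.03774818  0.3428206 ] [ 1.79987194e+02  8.01489482e-02 -5.52720222e+00] -7.463082802758514e-06
[[-0.001, -0.945, -0.327, 0.086], [1.0, -0.001, -0.001, 0.0], [0.0, -0.327, 0.945, -0.17], [0.0, 0.0, 0.0, 1.0]]
track_stop [([297.3, 93.7], 0.72)]
foot [([347.9, 148.3], 0.71), ([296.8, 150.2], 0.58)]
foot_back [([295.0, 174.2], 0.78), ([332.0, 143.6], 0.73)]
foot_lead [([296.7, 124.8], 0.95), ([363.6, 231.9], 0.92), ([359.2, 157.1], 0.65)]
plug [([363.2, 232.2], 0.68), ([295.6, 141.4], 0.59), ([358.0, 150.5], 0.57)]
grip [([257.6, 114.9], 0.88), ([256.2, 103.4], 0.71), ([0.0, 152.3], 0.44)]
grip_press [([182.1, 121.0], 0.86)]
jaw_tip [([292.6, 116.1], 0.9), ([294.3, 172.3], 0.38)]
lever [([177.9, 114.2], 0.86), ([291.4, 114.3], 0.16)]
lever_tab [([121.8, 114.6], 0.84)]
```

View pics/w2.png

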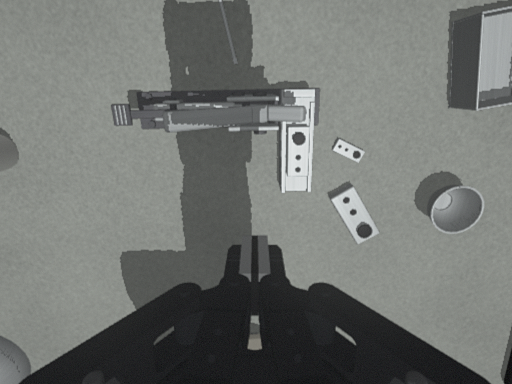

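```bash
cat > f.py <<'E'
from h import *
from scipy.optimize import least_squares
V=np.load('v0.npz'); C={'s':V['side'],'t':V['top'],'1':np.load('w1.npy'),'2':np.load('w2.npy')}
O={'stop':{'s':[259.1,184],'t':[287,181.7],'1':[277.7,23.9],'2':[297.3,93.7]},
'foot':{'s':[282.7,192.6],'t':[287.3,205.1],'1':[277.1,85.7],'2':[296.8,150.2]},
'back':{'s':[292.5,195],'t':[284.3,221],'1':[280.4,112.7],'2':[295,174.2]},
'lead':{'s':[268.2,190.1],'t':[286.5,193.9],'1':[279.4,56.9],'2':[296.7,124.8]},
'plug':{'s':[281.2,184.3],'t':[289.9,202.8],'1':[277.1,77.4],'2':[295.6,141.4]},
'press':{'s':[248.3,175.6],'t':[241.4,169.7],'1':[142.4,22.7],'2':[182.1,121]},
'grip':{'t':[268.8,180],'1':[237.4,34.4],'2':[257.6,114.9]},
'jaw':{'t':[281.2,180.9],'1':[268.3,29.5],'2':[292.6,116.1]},
'lever':{'s':[242.8,211.8],'t':[230.9,179.3],'1':[144.6,38.5],'2':[177.9,114.2]},
'tab':{'s':[228.8,222],'t':[205.7,175.8],'1':[87.3,42.2],'2':[121.8,114.6]}}
def L(p):
    y,h,l=p[3:6]
    return {'stop':(60,18,40),'foot':(60,y,40),'back':(60,y-l/2,48),'lead':(60,y+l/2,48),'plug':(60,y+22,60),'press':(-85,0,184),'grip':(0,0,105),'jaw':(60,0,h),'lever':(-125,0,70),'tab':(-197,0,83)}
def W(p,q): 
    c,s=np.cos(p[2]),np.sin(p[2]); return np.array([p[0]+(c*q[0]-s*q[1])/1e3,p[1]+(s*q[0]+c*q[1])/1e3,q[2]/1e3])
def res(p):
    l=L(p); return np.concatenate([proj(C[c],W(p,l[n]))-o for n in O for c,o in O[n].items()])
f=least_squares(res,[.6,-.04,-1.66,-50,140,80],x_scale=[.01,.01,.05,10,10,10],loss='soft_l1'); p=f.x
print(p,np.degrees(p[2])+90); r=res(p); i=0; l=L(p)
for n in O:
    x,_=tri([(C[c],o) for c,o in O[n].items()])
    print(n,W(p,l[n]).round(4),'tri',x.round(4),{c:(r[i+2*k:i+2*k+2]).round(1).tolist() for k,c in enumerate(O[n])}); i+=2*len(O[n])
E
python3 f.py
```

```text
[ 6.07075441e-01 -5.03999077e-02 -1.63963404e+00 -6.51016410e+01
  1.01825646e+02  7.96334624e+01] -3.944110608860427
stop [ 0.6209 -0.1115  0.04  ] tri [ 0.6232 -0.1085  0.0431] {'s': [2.1, 0.8], 't': [2.4, -0.4], '1': [-2.8, 0.3], '2': [0.8, 2.8]}
foot [ 0.538  -0.1058  0.04  ] tri [ 0.5411 -0.1065  0.0333] {'s': [1.0, -1.7], 't': [0.0, 2.3], '1': [-1.9, 0.3], '2': [0.3, -0.1]}
back [ 0.4983 -0.103   0.048 ] tri [ 0.4996 -0.1014  0.0363] {'s': [2.5, -2.9], 't': [2.3, -1.1], '1': [-4.8, 0.7], '2': [2.3, 0.9]}
lead [ 0.5777 -0.1085  0.048 ] tri [ 0.584  -0.107   0.0299] {'s': [4.8, -4.0], 't': [2.1, 0.5], '1': [-4.0, -0.1], '2': [1.6, 1.0]}
plug [ 0.5599 -0.1073  0.06  ] tri [ 0.5506 -0.1082  0.062 ] {'s': [-3.2, 0.4], 't': [-1.4, -3.3], '1': [-1.1, -7.8], '2': [3.5, -2.8]}
press [0.6129 0.0344 0.184 ] tri [0.6156 0.0349 0.1807] {'s': [0.9, -0.8], 't': [0.6, 2.7], '1': [-4.8, -2.8], '2': [1.4, 0.9]}
grip [ 0.6071 -0.0504  0.105 ] tri [ 0.6068 -0.049   0.1012] {'t': [2.2, 1.0], '1': [-7.5, -2.9], '2': [2.3, -1.5]}
jaw [ 0.6029 -0.1103  0.1018] tri [ 0.6021 -0.0869  0.1302] {'t': [9.9, 2.2], '1': [9.9, 0.9], '2': [11.6, -4.2]}
lever [0.6157 0.0743 0.07  ] tri [0.6173 0.0703 0.0656] {'s': [0.9, 0.0], 't': [-1.2, 0.2], '1': [-4.9, 0.5], '2': [-4.0, -0.4]}
tab [0.6206 0.1461 0.083 ] tri [0.6251 0.145  0.081 ] {'s': [4.6, 1.3], 't': [0.1, 0.6], '1': [-5.8, -3.0], '2': [-0.8, 1.5]}
```

```bash
sed -i "s/^def L(p)/for n in O: O[n].pop('1',None)\nO.pop('jaw')\ndef L(p)/" f.py; python3 f.py; python3 - <<'E'
import cv2
b=cv2.imread('pics/w2.png')[75:205,90:340]
cv2.imwrite('pics/c3.png',cv2.resize(b,(800,416),interpolation=cv2.INTER_CUBIC))
E
```

```text
[ 6.07688485e-01 -4.86021817e-02 -1.64799695e+00 -6.49175731e+01
  1.39672936e+02  8.14948980e+01] -4.4232699607432835
stop [ 0.621  -0.1098  0.04  ] tri [ 0.6235 -0.1058  0.0454] {'s': [1.9, 1.0], 't': [1.8, -0.5], '2': [-0.3, 2.8]}
foot [ 0.5383 -0.1034  0.04  ] tri [ 0.5418 -0.1056  0.0339] {'s': [0.8, -1.3], 't': [-0.8, 2.2], '2': [-1.2, -0.2]}
back [ 0.4977 -0.1003  0.048 ] tri [ 0.4998 -0.0975  0.039 ] {'s': [2.5, -2.4], 't': [1.4, -0.9], '2': [0.6, 1.3]}
lead [ 0.579  -0.1066  0.048 ] tri [ 0.585  -0.1036  0.0324] {'s': [4.2, -3.7], 't': [1.4, 0.1], '2': [0.3, 0.3]}
plug [ 0.5603 -0.1051  0.06  ] tri [ 0.551  -0.1085  0.0618] {'s': [-3.5, 0.7], 't': [-2.1, -3.5], '2': [2.1, -2.9]}
press [0.6142 0.0361 0.184 ] tri [0.6168 0.0362 0.1827] {'s': [0.3, -0.6], 't': [-0.0, 2.2], '2': [-0.4, -0.2]}
grip [ 0.6077 -0.0486  0.105 ] tri [ 0.6069 -0.0446  0.1181] {'t': [1.6, 0.8], '2': [0.9, -1.9]}
lever [0.6173 0.076  0.07  ] tri [0.6174 0.0707 0.0663] {'s': [0.2, 0.2], 't': [-1.7, -0.4], '2': [-5.4, -1.4]}
tab [0.6229 0.1478 0.083 ] tri [0.6272 0.1465 0.0839] {'s': [3.6, 1.5], 't': [-0.4, -0.2], '2': [-2.4, 0.0]}
```

View pics/c3.png

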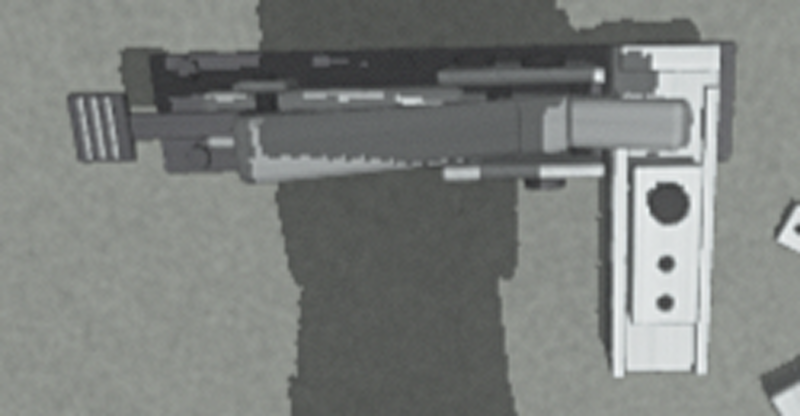

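The crop shows the tab at (100,127), the handle end at (245,150), the plug at (668,203), the bracket's back edge at (665,322), the track's open end at (663,372) and the stop face at about (675,70). I'll intersect these rays with the known heights.

```bash
python3 - <<'E'
from h import *
P=np.load('w2.npy')
def at(u,v,z):
    u=90+u/3.2; v=75+v/3.2
    A=np.array([u*P[2]-P[0],v*P[2]-P[1]]); return np.linalg.solve(A[:,:2],-A[:,2]*z-A[:,3])
for n,u,v,z in [('tab',100,127,.083),('plug',668,203,.061),('backL',633,322,.056),('backR',697,322,.056),('frontL',638,166,.056),('frontR',700,167,.056),('openL',613,375,.046),('openR',708,373,.046),('stop',672,70,.054),('railRfar',713,90,.046),('handleend',245,150,.19)]: print(n,at(u,v,z).round(4))
E
```

```text
tab [0.6225 0.1453]
plug [ 0.5604 -0.1066]
backL [ 0.5013 -0.0868]
backR [ 0.4981 -0.119 ]
frontL [ 0.5786 -0.0939]
frontR [ 0.5752 -0.1233]
openL [ 0.4702 -0.0755]
openR [ 0.4665 -0.1253]
stop [ 0.6207 -0.1123]
railRfar [ 0.6093 -0.1325]
handleend [0.6152 0.051 ]
```

Request:
drive_tool([
  [[0, 0, 0, -0.018], [-4.05, 3.5, 0, 0], [-4.05, 3.5, 0, 0], [0, 0, 5.5, 0], [0, 0, 5.5, 0], [0, 0, 5.5, 0], [0, 0, 5.5, 0], [0, 0, 5, 0], [0, 0, 0, 0], [0, 0, 0, 0]],
])

```text
time_s: 6.38
tcp_pos: [0.4718, -0.101, 0.0747]
orientation: [180.0, -0.1, -4.5]
contact_force: [-0.3, -0.1, 0.2]
grip_width: 0.0003
gripper_force: 0.0
```

```bash
python3 w.py 3 foot foot_back plug
```

```text
6.375 [ 0.47180596 -0.10104033  0.07470639] [ 1.79990452e+02 -7.69761058e-02 -4.46319994e+00] 0.0002573770095440254
[[-0.001, -0.945, -0.327, 0.086], [1.0, -0.001, -0.001, 0.0], [0.0, -0.327, 0.945, -0.17], [0.0, 0.0, 0.0, 1.0]]
foot [([252.4, 119.9], 0.89), ([374.2, 247.3], 0.88), ([368.8, 124.7], 0.81)]
foot_back [([352.5, 212.4], 0.72), ([249.1, 173.1], 0.71)]
plug [([246.3, 85.0], 0.76), ([392.1, 130.6], 0.72), ([398.5, 293.5], 0.67)]
```

View pics/w3.png

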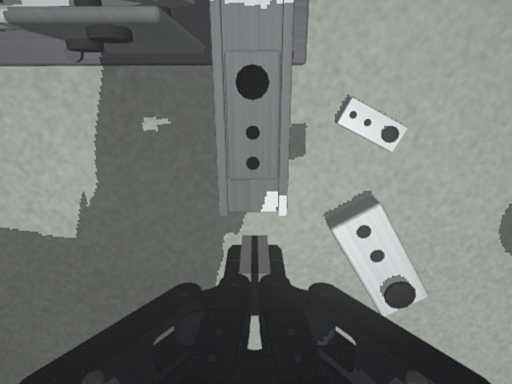

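The fingertips (254) line up with the bracket's centre (252), and the rails run straight up the image. I'll lower and push.

Request:
drive_tool([
  [[0, 0, 2.6, 0], [0, 0, 0, 0], [0.7, 0, 0, 0], [0.5, 0, 0, 0], [0.4, 0, 0, 0], [0.4, 0, 0, 0], [0.4, 0, 0, 0], [0.4, 0, 0, 0]],
])

```text
time_s: 7.62
tcp_pos: [0.4989, -0.103, 0.0473]
orientation: [-180.0, 0.0, -4.5]
contact_force: [-0.1, -0.4, 0.9]
grip_width: -0.0001
gripper_force: 0.0
```

Request:
drive_tool([
  [[0.4, 0, 0, 0], [0.4, 0, 0, 0], [0.4, 0, 0, 0], [0.4, 0, 0, 0], [0.4, 0, 0, 0], [0.2, 0, 0, 0]],
])

```text
time_s: 8.38
tcp_pos: [0.5209, -0.1048, 0.0473]
orientation: [180.0, -0.0, -4.5]
contact_force: [0.5, -1.2, 0.7]
grip_width: 0.0
gripper_force: 0.0
```

```bash
python3 w.py 4 foot foot_back plug
```

```text
8.375 [ 0.52091341 -0.10477434  0.04728552] [ 1.79999127e+02 -7.09898644e-03 -4.47905663e+00] 1.565635439251104e-05
[[-0.001, -0.945, -0.327, 0.086], [1.0, -0.001, -0.001, 0.0], [0.0, -0.327, 0.945, -0.17], [0.0, 0.0, 0.0, 1.0]]
foot [([374.3, 313.3], 0.79), ([247.9, 201.1], 0.6), ([372.4, 192.0], 0.56)]
foot_back [([355.2, 275.7], 0.9), ([343.7, 180.8], 0.59)]
plug [([399.2, 204.2], 0.62), ([249.0, 139.6], 0.62), ([248.6, 177.4], 0.57)]
```

View pics/w4.png

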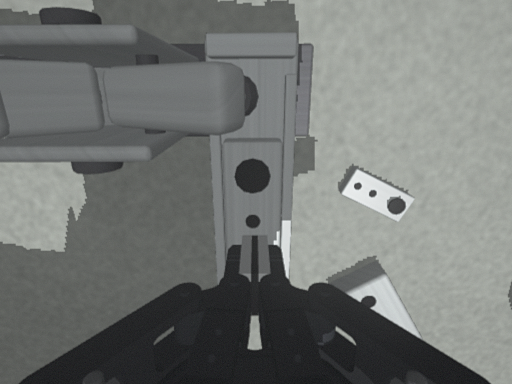

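The finger hides the bracket's rear end. The plug is at (252,176), the lead edge at row 139 and the stop's front near row 55. I'll compute the positions.

```bash
python3 - <<'E'
from h import *
for k,L in (('3',[('plug',252,82,.063),('lead',252,51,.056),('back',253,180,.056),('trackend',253,213,.046)]),('4',[('plug',252,176,.063),('lead',252,139,.056),('stoptop',252,57,.054),('finger',254,236,.0473)])):
    P=np.load(f'w{k}.npy')
    for n,u,v,z in L:
        A=np.array([u*P[2]-P[0],v*P[2]-P[1]]); print(k,n,np.linalg.solve(A[:,:2],-A[:,2]*z-A[:,3]).round(4))
E
```

```text
3 plug [ 0.5599 -0.1068]
3 lead [ 0.5769 -0.1081]
3 back [ 0.4985 -0.1024]
3 trackend [ 0.4701 -0.1001]
4 plug [ 0.5606 -0.1068]
4 lead [ 0.5795 -0.1083]
4 stoptop [ 0.6206 -0.1116]
4 finger [ 0.5156 -0.1043]
```

```bash
python3 - <<'E'
from h import *
P=[np.load(f'w{k}.npy') for k in '234']
for n,o in dict(plug=[(298.75,138.4),(252,82),(252,176)],lead=[(299.1,127),(252,51),(252,139)],hole=[(298.1,157.2),(252.5,132),(252.5,221)]).items():
    print(n,*tri(list(zip(P,o)))); 
for n,o in dict(back=[(297.8,175.6),(253,180)],end=[(296.4,191.9),(253,213)]).items(): print(n,*tri(list(zip(P[:2],o))))
d=arm.snapshot('wrist');H=np.linalg.inv(np.array(d['hand_eye']))
for q in [(0,0,0),(.011,0,0),(.005,0,0),(-.005,0,0),(.011,0,-.02)]:
    c=H@np.array([*q,1]); print(q,(d['fx']*c[0]/c[2]+d['cx']).round(1),(d['fy']*c[1]/c[2]+d['cy']).round(1))
im=d['img'][120:300,180:330]; cv2.imwrite('pics/c5.png',cv2.resize(im,(667,800),interpolation=cv2.INTER_CUBIC)[:600])
E
```

```text
plug [ 0.56003454 -0.10672948  0.06037729] [array([0. , 0.2]), array([-0.1, -0.2]), array([ 0. , -0.4])]
lead [ 0.57752241 -0.10847834  0.05223373] [array([-0.5, -0.7]), array([ 0.6, -0.4]), array([0.7, 2.4])]
hole [ 0.53020199 -0.10468001  0.05594403] [array([-0.1, -0.1]), array([0.1, 0.1]), array([0.2, 0.2])]
back [ 0.50011392 -0.10250444  0.05924322] [array([0. , 0.4]), array([-0.1, -0.9])]
end [ 0.46841094 -0.10029214  0.0440216 ] [array([-0.2, -0.4]), array([0.5, 1. ])]
(0, 0, 0) 254.1 228.6
(0.011, 0, 0) 254.1 212.8
(0.005, 0, 0) 254.1 221.5
(-0.005, 0, 0) 254.1 235.6
(0.011, 0, -0.02) 254.1 227.1
```

View pics/c5.png

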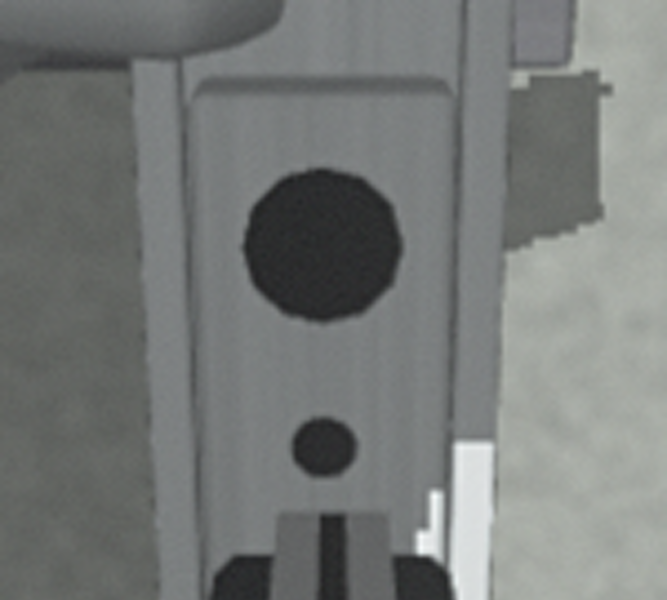

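The bracket hasn't moved, yet the fingertips passed over it with no force. So the shut tip must end well short of the reported TCP. I'll back off behind the bracket and feel down to the track floor to find the offset.

Request:
drive_tool([
  [[-2, 0, 0, 0], [-2.1, 0, 0, 0], [0, 0, 0, 0], [0, 0, 0.4, 0], [0, 0, 0, 0]],
])

```text
time_s: 9.3
tcp_pos: [0.4805, -0.1016, 0.0431]
orientation: [180.0, -0.0, -4.5]
contact_force: [0.7, 0.1, -0.2]
grip_width: -0.0003
gripper_force: 0.0
```

```bash
python3 w.py 5 foot_back plug
```

```text
9.3 [ 0.4804992  -0.10163595  0.04306647] [ 1.79997416e+02 -2.03409607e-02 -4.47775289e+00] -0.00026175236596577897
[[-0.001, -0.945, -0.327, 0.086], [1.0, -0.001, -0.001, 0.0], [0.0, -0.327, 0.945, -0.17], [0.0, 0.0, 0.0, 1.0]]
foot_back [([349.9, 124.6], 0.96), ([364.6, 235.6], 0.93), ([252.2, 201.6], 0.65)]
plug [([415.3, 327.4], 0.77), ([248.4, 103.6], 0.73), ([410.8, 151.5], 0.53)]
```

View pics/w5.png

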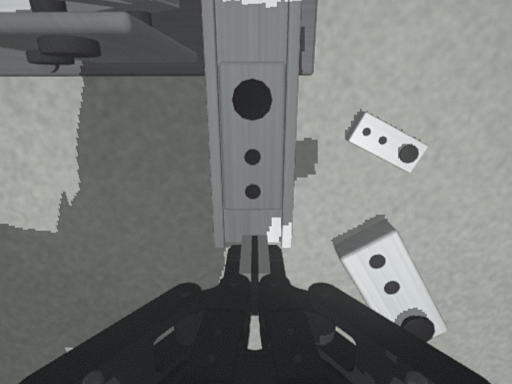

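The finger now stands over the open track floor behind the bracket (back edge at row 208, tip at row 236). I'll feel downward in small steps.

Request:
drive_tool([
  [[0, 0, 0.3, 0], [0, 0, 0.3, 0], [0, 0, 0, 0]],
])

```text
time_s: 9.88
tcp_pos: [0.4794, -0.1015, 0.037]
orientation: [-180.0, 0.0, -4.5]
contact_force: [-0.5, -0.2, -0.1]
grip_width: 0.0003
gripper_force: 0.0
```

Request:
drive_tool([
  [[0, 0, 0.2, 0], [0, 0, 0.2, 0], [0, 0, 0, 0]],
])

```text
time_s: 10.25
tcp_pos: [0.4796, -0.1015, 0.0331]
orientation: [-180.0, 0.0, -4.5]
contact_force: [0.3, -0.5, -0.4]
grip_width: -0.0
gripper_force: 0.0
```

Request:
drive_tool([
  [[0, 0, 0.2, 0], [0, 0, 0.2, 0], [0, 0, 0, 0]],
])

```text
time_s: 10.62
tcp_pos: [0.4796, -0.1015, 0.0291]
orientation: [-180.0, 0.0, -4.5]
contact_force: [0.6, 0.2, -0.2]
grip_width: -0.0001
gripper_force: 0.0
```

Request:
drive_tool([
  [[0, 0, 0.2, 0], [0, 0, 0.2, 0], [0, 0, 0, 0]],
])

```text
time_s: 11.0
tcp_pos: [0.4796, -0.1015, 0.0251]
orientation: [-180.0, 0.0, -4.5]
contact_force: [-0.1, 0.1, 0.2]
grip_width: 0.0002
gripper_force: 0.0
```

Request:
drive_tool([
  [[0, 0, 0.2, 0], [0, 0, 0.2, 0], [0, 0, 0, 0]],
])

```text
time_s: 11.38
tcp_pos: [0.4796, -0.1015, 0.0211]
orientation: [-180.0, 0.0, -4.5]
contact_force: [-0.7, 0.1, 0.6]
grip_width: 0.0004
gripper_force: 0.0
```

Request:
drive_tool([
  [[0, 0, 0.2, 0], [0, 0, 0.2, 0], [0, 0, 0, 0]],
])

```text
time_s: 11.75
tcp_pos: [0.4796, -0.1015, 0.0171]
orientation: [-180.0, 0.0, -4.5]
contact_force: [-0.3, -0.2, 0.5]
grip_width: -0.0003
gripper_force: 0.0
```

Request:
drive_tool([
  [[0, 0, 0.2, 0], [0, 0, 0.2, 0], [0, 0, 0, 0]],
])

```text
time_s: 12.12
tcp_pos: [0.4796, -0.1015, 0.0131]
orientation: [-180.0, 0.0, -4.5]
contact_force: [-1.1, -0.5, 0.2]
grip_width: -0.0001
gripper_force: 0.0
```

Request:
drive_tool([
  [[0, 0, 0.2, 0], [0, 0, 0.1, 0], [0, 0, 0, 0]],
])

```text
time_s: 12.5
tcp_pos: [0.4799, -0.1016, 0.0119]
orientation: [180.0, -0.0, -4.5]
contact_force: [-8.5, 0.9, 29.4]
grip_width: 0.0002
gripper_force: 14.2
```

Request:
drive_tool([
  [[0, 0, 0.2, 0], [0, 0, 0.1, 0], [0, 0, 0, 0]],
])

```text
time_s: 12.88
tcp_pos: [0.48, -0.1016, 0.0117]
orientation: [180.0, -0.0, -4.5]
contact_force: [-19.0, 3.6, 74.7]
grip_width: -0.0002
gripper_force: 37.6
```

```bash
python3 - <<'E'
from h import *
# side view: text dump around projected TCP; compare with earlier side picture
im,P=snap('side'); cv2.imwrite('pics/s6.png',im)
s=arm.state();t=s['tcp_pos'];print(t,s['contact_force'],s['tau'])
for dz in (0,.01,.02,.03,.04,.06): print(dz,proj(P,t+np.array([0,0,dz])).round(1))
u,v=proj(P,t+[0,0,.03]).round().astype(int)
print(cv2.cvtColor(im,cv2.COLOR_BGR2GRAY)[v-22:v+22,u-16:u+16])
print(cv2.cvtColor(cv2.imread('pics/side0.png'),cv2.COLOR_BGR2GRAY)[v-22:v+22,u-16:u+16])
E
```

```text
[ 0.47997518 -0.10159384  0.01171149] [-20.29119441   5.19305646  75.71016806] [ 4.58802609e-02 -2.02558172e+01 -1.70786905e+01  2.95345334e-02
 -7.03669891e+00  1.64836456e-04]
0 [299.3 201.9]
0.01 [299.5 199.6]
0.02 [299.8 197.3]
0.03 [300. 195.]
0.04 [300.3 192.7]
0.06 [300.8 188. ]
[[138 141 141 ... 140 138 140]
 [139 139 141 ... 140 141 140]
 [141 140 139 ... 139 138 141]
 ...
 [ 73  74  76 ...  92 109 131]
 [ 76  75  76 ...  74  83 108]
 [ 78  75  74 ...  74  75  80]]
[[137 142 139 ... 139 138 140]
 [138 139 138 ... 140 137 140]
 [140 139 138 ... 138 139 139]
 ...
 [136 134 135 ...  78  76  78]
 [133 135 135 ...  76  76  78]
 [134 136 134 ...  76  81  79]]
```

The floor contact is at TCP z ≈ 12 mm, so the shut tips end about 28 mm short of the TCP. The second batched step was too much: 75 N on the track floor, so I'll use finer steps from now on. Backing off at once.

Request:
drive_tool([
  [[0, 0, -1.3, 0], [0, 0, 0, 0], [0, 0, 0, 0]],
])

```text
time_s: 13.3
tcp_pos: [0.4795, -0.1015, 0.0198]
orientation: [-180.0, 0.0, -4.5]
contact_force: [0.7, 0.5, -0.4]
grip_width: 0.0002
gripper_force: 0.0
```

Request:
drive_tool([
  [[0.4, 0, 0, 0], [0.4, 0, 0, 0], [0.4, 0, 0, 0], [0.4, 0, 0, 0], [0.3, 0, 0, 0]],
])

```text
time_s: 13.92
tcp_pos: [0.4988, -0.103, 0.0202]
orientation: [-180.0, 0.0, -4.5]
contact_force: [-1.1, 0.2, -0.1]
grip_width: -0.0005
gripper_force: 0.6
```

Request:
drive_tool([
  [[0.4, 0, 0, 0], [0.4, 0, 0, 0], [0.4, 0, 0, 0], [0.4, 0, 0, 0], [0.4, 0, 0, 0], [0.3, 0, 0, 0]],
])

```text
time_s: 14.68
tcp_pos: [0.5219, -0.1048, 0.0203]
orientation: [180.0, -0.0, -4.5]
contact_force: [-1.9, 0.6, -0.6]
grip_width: -0.0001
gripper_force: 0.9
```

```bash
cat > bl.py <<'E'
from h import *
# dark circular blob of the plug in wrist view, at height z
import sys
s=arm.state(); im,P=snap('wrist'); g=cv2.cvtColor(im,cv2.COLOR_BGR2GRAY)
m=(g<62).astype(np.uint8); n,l,st,c=cv2.connectedComponentsWithStats(m)
for i in range(1,n):
    if 150<st[i,4]<3000:
        u,v=c[i]; A=np.array([u*P[2]-P[0],v*P[2]-P[1]]); z=float(sys.argv[1]); print(c[i].round(1),st[i].tolist(),np.linalg.solve(A[:,:2],-A[:,2]*z-A[:,3]).round(4))
print(s['tcp_pos'],s['contact_force'])
for n in ('plug','foot_lead','track_stop','jaw_tip'): print(n,[(np.round(o['location'],1).tolist(),round(o['score'],2)) for o in arm.tip_of('wrist',n)[:3]])
E
python3 bl.py .061
```

```text
[26.2  1.7] [0, 0, 51, 5, 214] [ 0.6445 -0.0278]
[256.7 114.1] [241, 76, 34, 63, 1195] [ 0.5962 -0.1119]
[252.  179.1] [244, 171, 17, 17, 234] [ 0.5675 -0.1075]
[ 69.1 193.3] [52, 189, 35, 13, 234] [ 0.5673 -0.022 ]
[252.1 217.3] [244, 210, 17, 15, 204] [ 0.5484 -0.106 ]
[ 0.52190075 -0.10484435  0.02030073] [-1.87341251  0.63354082 -0.64695843]
plug [([416.2, 218.3], 0.71), ([252.3, 118.7], 0.57)]
foot_lead [([251.1, 73.1], 0.77), ([422.4, 225.8], 0.66)]
track_stop [([247.1, 55.4], 0.67)]
jaw_tip [([146.8, 110.0], 0.85)]
```

Request:
drive_tool([
  [[0.3, 0, 0, 0], [0.2, 0, 0, 0], [0, 0, 0, 0]],
])

```text
time_s: 15.3
tcp_pos: [0.5267, -0.1052, 0.0203]
orientation: [-180.0, 0.0, -4.5]
contact_force: [-2.0, 0.8, 1.2]
grip_width: 0.0002
gripper_force: 1.1
```

Request:
drive_tool([
  [[0.1, 0, 0, 0], [0, 0, 0, 0]],
])

```text
time_s: 15.55
tcp_pos: [0.5276, -0.1053, 0.0202]
orientation: [-180.0, 0.0, -4.5]
contact_force: [-2.1, 0.4, 2.2]
grip_width: 0.0001
gripper_force: 1.4
```

Request:
drive_tool([
  [[0.1, 0, 0, 0], [0.1, 0, 0, 0]],
])

```text
time_s: 15.8
tcp_pos: [0.5294, -0.1054, 0.0202]
orientation: [-180.0, 0.0, -4.5]
contact_force: [-4.8, 0.6, 3.3]
grip_width: 0.0003
gripper_force: 2.7
```

```bash
python3 bl.py .056
```

```text
[30.3 33.2] [0, 21, 59, 21, 843] [ 0.6425 -0.0231]
[131.1  83.5] [123, 75, 16, 18, 222] [ 0.6202 -0.0598]
[27.6 86. ] [8, 78, 37, 17, 261] [ 0.6227 -0.0154]
[256.8 114.9] [235, 93, 40, 60, 1099] [ 0.6029 -0.1125]
[252.  179.3] [244, 171, 17, 17, 231] [ 0.5734 -0.1079]
[252.1 217.5] [244, 210, 17, 16, 204] [ 0.5536 -0.1064]
[ 0.52942501 -0.1054009   0.02022769] [-4.76349105  0.62769603  3.27518688]
plug [([246.8, 117.1], 0.88), ([412.9, 228.8], 0.61), ([250.7, 228.6], 0.45)]
foot_lead [([250.3, 72.9], 0.96), ([419.2, 232.9], 0.85)]
track_stop [([249.7, 72.1], 0.7)]
jaw_tip [([149.8, 146.7], 0.8)]
```

Request:
drive_tool([
  [[0.05, 0, 0, 0], [0, 0, 0, 0]],
])

```text
time_s: 16.3
tcp_pos: [0.5294, -0.1054, 0.0202]
orientation: [-180.0, 0.1, -4.5]
contact_force: [-5.1, 0.3, 3.6]
grip_width: 0.0001
gripper_force: 2.8
```

Request:
drive_tool([
  [[0.1, 0, 0, 0], [0, 0, 0, 0]],
])

```text
time_s: 16.55
tcp_pos: [0.5294, -0.1054, 0.0201]
orientation: [-180.0, 0.2, -4.5]
contact_force: [-8.5, -0.1, 7.2]
grip_width: 0.0001
gripper_force: 4.4
```

The bracket is firmly home: 1 mm of extra command gave no motion and only 8.5 N. I'll back off, rise, and go over the handle.

Request:
drive_tool([
  [[-2.3, 0, 0, 0], [0, 0, -5.5, 0], [0, 0, -5.5, 0], [0, 0, -5.5, 0], [0, 0, -3.5, 0], [3.2, -5.1, 0, 0], [3.2, -5.1, 0, 0], [3.2, -5, 0, 0], [0, 0, 0, 0], [0, 0, 0, 0]],
])

```text
time_s: 17.8
tcp_pos: [0.6159, 0.0404, 0.2201]
orientation: [180.0, -0.0, -4.4]
contact_force: [-0.5, -0.5, 0.4]
grip_width: -0.0001
gripper_force: 0.0
```

```bash
cat > q.py <<'E'
from h import *
s=arm.state(); print(s['time_s'],s['tcp_pos'],s['contact_force'])
O={}
for c in('side','top','wrist'):
    im,P=snap(c)
    for n in ['foot_lead','foot_back','track_stop','plug','grip_press','jaw_tip','lever_tab','lever']:
        r=arm.tip_of(c,n)[:2]; print(c,n,[(np.round(o['location'],1).tolist(),round(o['score'],2)) for o in r])
        if r: O.setdefault(n,[]).append((P,r[0]['location']))
for n in O:
    if len(O[n])>1: x,e=tri(O[n]); print(n,x.round(4),[i.tolist() for i in e])
E
python3 q.py
```

```text
17.8 [0.61594251 0.04038049 0.22009313] [-0.45889134 -0.48941791  0.36661235]
side foot_lead [([340.8, 187.5], 0.91), ([258.3, 186.6], 0.44)]
side foot_back [([314.4, 189.7], 0.92), ([266.1, 165.6], 0.54)]
side track_stop [([258.5, 184.4], 0.72)]
side plug [([338.2, 182.3], 0.36)]
side grip_press [([249.8, 173.9], 0.61), ([258.3, 184.5], 0.25)]
side jaw_tip [([264.2, 165.8], 0.69), ([272.2, 186.0], 0.37)]
side lever_tab [([229.1, 221.3], 0.68)]
side lever [([238.3, 211.8], 0.65), ([250.0, 175.0], 0.6)]
top foot_lead [([322.4, 216.5], 0.68), ([286.7, 182.1], 0.64)]
top foot_back [([284.7, 206.0], 0.83), ([311.9, 234.4], 0.76)]
top track_stop [([289.1, 183.6], 0.67)]
top plug [([290.0, 188.0], 0.6), ([324.3, 263.0], 0.57)]
top grip_press [([241.5, 168.3], 0.81), ([127.3, 191.5], 0.2)]
top jaw_tip [([282.7, 181.0], 0.43)]
top lever_tab [([203.2, 177.8], 0.52), ([268.2, 180.4], 0.27)]
top lever [([228.5, 178.5], 0.72), ([204.8, 178.3], 0.53)]
wrist foot_lead [([381.4, 148.1], 0.75), ([442.9, 215.0], 0.56)]
wrist foot_back [([372.4, 204.8], 0.75), ([412.3, 199.1], 0.71)]
wrist track_stop 
[... 189 characters left out ...]
[([393.9, 184.7], 0.89)]
wrist lever_tab [([156.1, 171.8], 0.96)]
wrist lever [([226.5, 169.8], 0.75)]
foot_lead [ 0.4678 -0.2137 -0.014 ] [[-31.2, 2.1], [-3.5, 15.6], [45.8, 86.0]]
foot_back [ 0.4979 -0.1108  0.0514] [[-18.6, 0.3], [4.5, 14.0], [5.1, 38.0]]
track_stop [ 0.6225 -0.11    0.0401] [[2.1, 0.5], [-0.2, -2.8], [-1.0, 0.3]]
plug [ 0.466  -0.1124  0.1458] [[-30.3, -13.5], [3.2, 40.1], [-29.8, 16.8]]
grip_press [0.6161 0.0357 0.19  ] [[-1.7, -0.7], [0.0, 2.5], [0.8, -1.8]]
jaw_tip [ 0.604  -0.0837  0.1401] [[-0.0, 0.5], [0.6, -1.1], [-1.0, 5.2]]
lever_tab [0.624  0.1503 0.0891] [[2.6, 1.1], [1.0, -3.0], [-6.0, 1.0]]
lever [0.6232 0.0776 0.0703] [[2.7, 0.0], [0.2, -1.5], [-6.2, -5.9]]
```

Request:
drive_tool([
  [[0, 0, 3, 0], [0, 0, 2.2, 0], [0, 0, 0.4, 0], [0, 0, 0.4, 0]],
])

```text
time_s: 19.65
tcp_pos: [0.6163, 0.0403, 0.1612]
orientation: [-180.0, -0.1, -4.5]
contact_force: [-1.0, 0.7, 4.5]
grip_width: 0.0002
gripper_force: 1.8
```

Request:
drive_tool([
  [[0, -0.25, 0.35, 0], [0, -0.25, 0.35, 0], [0, -0.25, 0.35, 0], [0, -0.25, 0.35, 0]],
])

```text
time_s: 20.15
tcp_pos: [0.6167, 0.0506, 0.1462]
orientation: [-180.0, -0.0, -4.5]
contact_force: [0.7, 0.8, 4.5]
grip_width: 0.0
gripper_force: 1.6
```

Request:
drive_tool([
  [[0, -0.22, 0.35, 0], [0, -0.22, 0.35, 0], [0, -0.2, 0.35, 0], [0, -0.15, 0.3, 0]],
])

```text
time_s: 20.65
tcp_pos: [0.6171, 0.0582, 0.1324]
orientation: [180.0, 0.0, -4.5]
contact_force: [-0.2, 1.8, 2.5]
grip_width: -0.0002
gripper_force: 1.0
```

Request:
drive_tool([
  [[0, -0.1, 0.3, 0], [0, -0.1, 0.3, 0], [0, -0.1, 0.3, 0], [0, -0.08, 0.3, 0]],
])

```text
time_s: 21.15
tcp_pos: [0.6179, 0.0625, 0.1213]
orientation: [-179.9, -0.1, -4.5]
contact_force: [-0.1, 3.2, 8.7]
grip_width: -0.0004
gripper_force: 3.6
```

Request:
drive_tool([
  [[0, -0.08, 0.2, 0], [0, -0.06, 0.2, 0], [0, -0.05, 0.2, 0]],
])

```text
time_s: 21.52
tcp_pos: [0.6183, 0.0645, 0.1156]
orientation: [-179.9, -0.1, -4.5]
contact_force: [-0.9, 3.7, 9.3]
grip_width: 0.0002
gripper_force: 4.5
```

Request:
drive_tool([
  [[0, -0.05, 0.2, 0], [0, -0.05, 0.2, 0]],
])

```text
time_s: 21.78
tcp_pos: [0.6184, 0.0656, 0.1117]
orientation: [-179.9, -0.1, -4.5]
contact_force: [-0.5, 5.6, 8.3]
grip_width: -0.0003
gripper_force: 4.0
```

Request:
drive_tool([
  [[0, -0.05, 0.2, 0], [0, -0.05, 0.15, 0]],
])

```text
time_s: 22.02
tcp_pos: [0.6183, 0.0666, 0.1079]
orientation: [-179.9, -0.1, -4.5]
contact_force: [0.0, 4.4, 7.3]
grip_width: -0.0001
gripper_force: 3.5
```

Request:
drive_tool([
  [[0, -0.03, 0.15, 0], [0, -0.03, 0.15, 0]],
])

```text
time_s: 22.28
tcp_pos: [0.6183, 0.0672, 0.1048]
orientation: [-179.9, -0.1, -4.5]
contact_force: [-0.6, 3.6, 6.2]
grip_width: -0.0
gripper_force: 3.1
```

Request:
drive_tool([
  [[0, -0.02, 0.15, 0], [0, -0.02, 0.15, 0]],
])

```text
time_s: 22.52
tcp_pos: [0.6182, 0.0675, 0.1017]
orientation: [-179.9, -0.1, -4.5]
contact_force: [-1.0, 3.5, 6.5]
grip_width: -0.0003
gripper_force: 2.7
```

Request:
drive_tool([
  [[0, 0, 0.15, 0], [0, 0, 0.15, 0]],
])

```text
time_s: 22.78
tcp_pos: [0.6181, 0.0673, 0.0986]
orientation: [-180.0, -0.0, -4.5]
contact_force: [-0.5, 4.2, 5.5]
grip_width: 0.0002
gripper_force: 2.4
```

Request:
drive_tool([
  [[0, 0, 0.15, 0], [0, 0, 0.15, 0]],
])

```text
time_s: 23.02
tcp_pos: [0.618, 0.067, 0.0953]
orientation: [-180.0, -0.0, -4.5]
contact_force: [0.1, 4.4, 3.5]
grip_width: -0.0002
gripper_force: 2.3
```

Request:
drive_tool([
  [[0, 0, 0.1, 0], [0, 0, 0.1, 0]],
])

```text
time_s: 23.28
tcp_pos: [0.6179, 0.0669, 0.0933]
orientation: [-180.0, -0.0, -4.5]
contact_force: [0.3, 4.6, 4.8]
grip_width: -0.0001
gripper_force: 2.4
```

Request:
drive_tool([
  [[0, 0, 0.1, 0], [0, 0, 0.1, 0]],
])

```text
time_s: 23.52
tcp_pos: [0.6178, 0.0668, 0.0912]
orientation: [-180.0, 0.0, -4.5]
contact_force: [0.0, 3.2, 4.0]
grip_width: 0.0001
gripper_force: 2.3
```

Request:
drive_tool([
  [[0, 0, 0.1, 0], [0, 0, 0.1, 0]],
])

```text
time_s: 23.78
tcp_pos: [0.6177, 0.0667, 0.0891]
orientation: [180.0, 0.0, -4.5]
contact_force: [0.5, 4.2, 4.8]
grip_width: -0.0002
gripper_force: 2.1
```

Request:
drive_tool([
  [[0, 0, 0.15, 0], [0, 0, 0.15, 0]],
])

```text
time_s: 24.02
tcp_pos: [0.6177, 0.0667, 0.0861]
orientation: [180.0, 0.0, -4.5]
contact_force: [1.3, 2.6, 3.5]
grip_width: -0.0001
gripper_force: 1.8
```

Request:
drive_tool([
  [[0, 0, 0.15, 0], [0, 0, 0.1, 0]],
])

```text
time_s: 24.28
tcp_pos: [0.6184, 0.0667, 0.0845]
orientation: [180.0, -0.1, -4.5]
contact_force: [-1.4, 2.4, 14.9]
grip_width: -0.0
gripper_force: 7.3
```

Request:
drive_tool([
  [[0, 0, 0.03, 0], [0, 0, 0, 0]],
])

```text
time_s: 24.52
tcp_pos: [0.6184, 0.0667, 0.0845]
orientation: [180.0, -0.1, -4.5]
contact_force: [-0.3, 2.3, 12.6]
grip_width: -0.0001
gripper_force: 6.2
```

Request:
drive_tool([
  [[0, 0, -0.3, 0], [0, 0, -0.2, 0], [0, 0, 0, 0]],
])

```text
time_s: 24.9
tcp_pos: [0.6174, 0.0665, 0.0881]
orientation: [180.0, 0.0, -4.5]
contact_force: [-0.2, 0.1, -0.8]
grip_width: 0.0002
gripper_force: 0.0
```

The handle no longer follows the tip, so it is locked. I'll rise, go over the tab and check on the way.

Request:
drive_tool([
  [[0, 0, -5, 0], [0, -4.2, 0, 0], [0, -4.2, 0, 0], [0, 0, 0, 0], [0, 0, 0, 0]],
])

```text
time_s: 25.52
tcp_pos: [0.6239, 0.1501, 0.1379]
orientation: [180.0, 0.1, -4.4]
contact_force: [0.3, -0.5, -0.3]
grip_width: 0.0001
gripper_force: 0.0
```

```bash
python3 q.py
```

```text
25.525 [0.62388078 0.15006191 0.13794685] [ 0.30351968 -0.48207191 -0.31319267]
side foot_lead [([340.9, 186.0], 0.85), ([259.8, 188.2], 0.65)]
side foot_back [([313.8, 189.1], 0.68), ([287.5, 188.8], 0.59)]
side track_stop [([258.9, 187.4], 0.93), ([335.2, 167.5], 0.54)]
side plug [([339.3, 185.1], 0.52)]
side grip_press [([244.1, 202.2], 0.64)]
side jaw_tip [([267.1, 170.5], 0.38)]
side lever_tab [([230.9, 218.6], 0.53)]
side lever [([241.9, 214.1], 0.69), ([260.8, 181.2], 0.21)]
top foot_lead [([324.7, 266.9], 0.93), ([320.9, 217.9], 0.65)]
top foot_back [([285.6, 204.5], 0.66), ([308.2, 212.9], 0.6)]
top track_stop [([286.4, 181.2], 0.8), ([124.0, 192.2], 0.35)]
top plug [([320.7, 261.6], 0.61)]
top grip_press [([233.8, 174.4], 0.98)]
top jaw_tip [([285.7, 182.6], 0.74), ([287.9, 185.5], 0.53)]
top lever_tab []
top lever []
wrist foot_lead [([369.5, 214.8], 0.66), ([342.9, 192.9], 0.64)]
wrist foot_back []
wrist track_stop []
wrist plug [([260.9, 198.1], 0.56), ([371.2, 213.8], 0.4)]
wrist grip_press [([368.6, 214.2], 0.63)]
wrist jaw_tip [([259.8, 200.5], 0.51)]
wrist lever_tab [([257.3, 200.1], 0.81)]
wrist lever [([343.9, 194.1], 0.83)]
foot_lead [ 0.3893 -0.1752 -0.0255] [[-12.5, 17.2], [-18.3, -10.4], [130.6, 95.1]]
foot_back [ 0.4838 -0.0971  0.0879] [[-14.0, -4.5], [0.2, 18.9]]
track_stop [ 0.6243 -0.1025  0.0335] [[0.5, 0.1], [-0.1, -0.7]]
plug [ 0.4169 -0.0785  0.1036] [[-20.2, 3.5], [-41.0, -15.6], [248.1, 191.0]]
grip_press [0.619  0.0634 0.1027] [[-0.2, -0.9], [-1.0, 1.8], [1.6, -9.1]]
jaw_tip [ 0.5959 -0.0056  0.1714] [[-8.2, 1.6], [-29.4, -2.8], [280.7, 81.4]]
lever_tab [0.628  0.1474 0.0999] [[-0.1, 0.1], [0.7, 0.8]]
lever [0.6184 0.0757 0.0633] [[0.8, -0.6], [-4.4, -4.3]]
```

```bash
python3 - <<'E'
from h import *
V=np.load('v0.npz'); print(tri([(V['side'],[267.1,170.5]),(V['top'],[285.7,182.6])]))
for z in (.094,.105,.12): print(z,proj(V['side'],np.array([.603,-.110,z])),proj(V['top'],np.array([.603,-.110,z])))
im,P=snap('side'); a=arm.tip_of('side','jaw_tip'); b=arm.tip_of('side','grip_press'); print(a,b)
E
```

```text
(array([ 0.59825002, -0.09288598,  0.11930992]), [array([-0.6, -0.2]), array([0.1, 0.7])])
0.094 [266.52676533 173.43813151] [290.71476213 183.56437135]
0.105 [266.63735423 170.77308445] [291.12062492 182.85252963]
0.12 [266.79000217 167.09446994] [291.68705611 181.85906738]
[{'location': [263.9, 170.5], 'score': 0.61}] [{'location': [248.2, 200.8], 'score': 0.75}]
```

Request:
drive_tool([
  [[0, 0, 4, 0], [0, 0, 2.5, 0], [0, 0, 1, 0], [0, 0, 0, 0]],
])

```text
time_s: 27.52
tcp_pos: [0.6242, 0.1505, 0.0632]
orientation: [180.0, 0.0, -4.5]
contact_force: [0.1, -0.4, 0.8]
grip_width: 0.0001
gripper_force: 0.0
```

Request:
drive_tool([
  [[0, 0, 0.4, 0], [0, 0, 0.3, 0], [0, 0, 0.2, 0]],
])

```text
time_s: 27.9
tcp_pos: [0.6246, 0.1506, 0.0548]
orientation: [-180.0, -0.0, -4.5]
contact_force: [0.8, 1.5, 2.5]
grip_width: -0.0001
gripper_force: 0.8
```

Contact. I'll press on in small steps.

Request:
drive_tool([
  [[0, 0, 0.15, 0], [0, 0, 0.15, 0]],
])

```text
time_s: 28.15
tcp_pos: [0.6246, 0.1508, 0.0517]
orientation: [-180.0, -0.0, -4.5]
contact_force: [-0.1, 1.5, 2.5]
grip_width: -0.0001
gripper_force: 1.0
```

Request:
drive_tool([
  [[0, 0, 0.15, 0], [0, 0, 0.15, 0]],
])

```text
time_s: 28.4
tcp_pos: [0.6247, 0.1509, 0.0487]
orientation: [-180.0, -0.0, -4.5]
contact_force: [0.9, 3.6, 4.4]
grip_width: -0.0001
gripper_force: 2.2
```

Request:
drive_tool([
  [[0, 0, 0.15, 0], [0, 0, 0.1, 0]],
])

```text
time_s: 28.65
tcp_pos: [0.6245, 0.1506, 0.0459]
orientation: [-180.0, -0.0, -4.5]
contact_force: [1.5, 1.8, 2.8]
grip_width: 0.0002
gripper_force: 1.4
```

Request:
drive_tool([
  [[0, 0, 0.1, 0], [0, 0, 0, 0]],
])

```text
time_s: 28.9
tcp_pos: [0.6243, 0.1503, 0.0448]
orientation: [180.0, 0.0, -4.5]
contact_force: [0.6, 1.8, 1.9]
grip_width: -0.0
gripper_force: 1.1
```

```bash
python3 - <<'E'
from h import *
for c in ('side','top'):
    snap(c)
    for n in ('grip_press','jaw_tip','foot_back','foot_lead','plug','track_stop'): print(c,n,[(o['location'],o['score']) for o in arm.tip_of(c,n)[:2]])
E
```

```text
side grip_press [([244.1, 194.9], 0.77)]
side jaw_tip [([266.2, 168.2], 0.4)]
side foot_back [([313.4, 190.5], 0.71), ([278.6, 189.8], 0.54)]
side foot_lead [([261.5, 187.8], 0.69), ([341.4, 183.8], 0.63)]
side plug [([341.3, 181.2], 0.52)]
side track_stop [([260.5, 185.8], 0.63), ([246.1, 196.2], 0.58)]
top grip_press [([235.9, 171.1], 0.68)]
top jaw_tip [([289.1, 182.5], 0.67), ([288.4, 195.9], 0.63)]
top foot_back [([312.6, 236.1], 0.96), ([285.8, 208.3], 0.77)]
top foot_lead [([327.8, 269.8], 0.88), ([322.7, 216.4], 0.65)]
top plug [([323.0, 263.5], 0.49)]
top track_stop [([284.6, 178.4], 0.75)]
```

Request:
drive_tool([
  [[0, 0, 0, 0], [0, 0, 0, 0]],
])

```text
time_s: 29.85
tcp_pos: [0.6243, 0.1505, 0.045]
orientation: [180.0, 0.0, -4.5]
contact_force: [1.1, 0.7, 2.6]
grip_width: -0.0002
gripper_force: 1.0
```

```bash
cat > g.py <<'E'
from h import *
V={}
for c in ('side','top'):
    im,P=snap(c); cv2.imwrite(f'pics/z{c}.png',im)
    for n in ('grip_press','jaw_tip','plug','foot_back'):
        r=arm.tip_of(c,n)[:2]; print(c,n,[(o['location'],o['score']) for o in r])
        if r: V.setdefault(n,[]).append((P,r[0]['location']))
for n in V:
    if len(V[n])>1: print(n,tri(V[n])[0])
E
python3 g.py
```

```text
side grip_press [([260.2, 179.7], 0.66), ([250.4, 175.4], 0.5)]
side jaw_tip [([263.0, 165.5], 0.46)]
side plug [([270.6, 186.7], 0.69), ([338.7, 180.9], 0.59)]
side foot_back [([310.5, 191.0], 0.7), ([290.1, 189.9], 0.61)]
top grip_press [([243.1, 171.1], 0.91)]
top jaw_tip [([284.4, 180.4], 0.68)]
top plug [([291.0, 186.3], 0.57), ([321.4, 264.6], 0.57)]
top foot_back [([285.1, 205.8], 0.69), ([308.5, 207.0], 0.65)]
grip_press [0.59827052 0.02884752 0.17282934]
jaw_tip [ 0.60598508 -0.08629568  0.14014418]
plug [ 0.59673693 -0.11835505  0.03580771]
foot_back [ 0.48825289 -0.09722768  0.07587321]
```

Released: the handle is back up, with the press point at (250,175) side and (243,171) top, as it was when open. I'll withdraw and check the bracket and plug from the wrist.

Request:
drive_tool([
  [[0, 0, -5, 0], [0, 0, -5.5, 0], [0, 0, -5.5, 0], [0, 0, -5.5, 0], [-2, 5.2, 0, 0], [-2, 5.2, 0, 0], [-2, 5.2, 0, 0], [-2, 5.2, 0, 0], [-2, 5.2, 0, 0]],
])

```text
time_s: 31.48
tcp_pos: [0.503, -0.1021, 0.2598]
orientation: [-180.0, 0.0, -4.5]
contact_force: [0.9, -0.3, 0.6]
grip_width: 0.0002
gripper_force: 0.0
```

Request:
drive_tool([
  [[0, 0, 5, 0], [0, 0, 5, 0], [0, 0, 0, 0], [0, 0, 0, 0], [0, 0, 0, 0]],
])

```text
time_s: 32.1
tcp_pos: [0.5058, -0.1009, 0.162]
orientation: [180.0, -0.2, -4.5]
contact_force: [0.5, -0.2, -0.9]
grip_width: -0.0004
gripper_force: 0.0
```

```bash
python3 bl.py .056; python3 g.py
```

```text
[168.2  29.2] [156, 26, 26, 7, 164] [ 0.6425 -0.0397]
[259.3  72.6] [251, 61, 16, 24, 245] [ 0.6029 -0.1131]
[182.5  88.5] [130, 85, 98, 13, 334] [ 0.5952 -0.0443]
[189.3 104.5] [164, 100, 64, 9, 221] [ 0.5812 -0.0483]
[ 0.50584652 -0.10094143  0.16201721] [ 0.50177866 -0.17406469 -0.85140364]
plug [([364.4, 266.4], 0.61), ([356.6, 152.4], 0.52), ([196.0, 70.4], 0.51)]
foot_lead [([358.8, 158.6], 0.98), ([364.5, 274.3], 0.75), ([255.4, 53.5], 0.6)]
track_stop [([253.1, 51.6], 0.66)]
jaw_tip [([223.5, 67.6], 0.8)]
side grip_press [([249.3, 173.8], 0.66)]
side jaw_tip [([263.4, 166.0], 0.56)]
side plug [([336.7, 183.6], 0.46)]
side foot_back [([314.5, 189.5], 0.83), ([283.9, 189.3], 0.65)]
top grip_press [([240.2, 170.0], 0.59)]
top jaw_tip []
top plug []
top foot_back [([308.7, 209.6], 0.61), ([269.1, 181.1], 0.3)]
grip_press [0.61431205 0.0387048  0.19134952]
foot_back [ 0.48619039 -0.17581412  0.02429803]
```

Request:
drive_tool([
  [[-2.5, 0, 0, 0], [-2.5, 0, 0, 0], [0, 0, 4, 0], [0, 0, 4, 0], [0, 0, 4, 0], [0, 0, 0, 0], [0, 0, 0, 0], [0, 0, 0, 0]],
])

```text
time_s: 33.85
tcp_pos: [0.4558, -0.0972, 0.0415]
orientation: [180.0, -0.2, -4.5]
contact_force: [0.4, -0.9, 0.2]
grip_width: 0.0003
gripper_force: 0.0
```

```bash
python3 - <<'E'
from h import *
s=arm.state(); im,P=snap('wrist'); cv2.imwrite('pics/last.png',im); g=cv2.cvtColor(im,cv2.COLOR_BGR2GRAY)
print(s['time_s'],s['tcp_pos'])
c=np.array([.603,-.1101]); d=np.array([.997,-.078])
for z in (.056,.059,.060,.063): print(z,proj(P,np.array([*(c-.010*d),z])).round(1),proj(P,np.array([*c,z])).round(1))
for nm,o in (('hole1',-.030),('hole2',-.049),('back',-.062),('lead',.018)): print(nm,proj(P,np.array([*(c+o*d),.056])).round(1))
u=int(round(proj(P,np.array([*c,.056]))[0])); print(u)
for v in range(0,210,2): print(v,g[v,u-12:u+13:4].tolist(),end='; ')
E
```

```text
33.85 [ 0.45581555 -0.09720613  0.04154463]
0.056 [256.8 -38.5] [256.9 -66.3]
0.059 [256.9 -41.3] [256.9 -69.8]
0.06 [256.9 -42.2] [257. -71.]
0.063 [257.  -45.2] [257.  -74.8]
hole1 [256.8  13.2]
hole2 [256.7  58. ]
back [256.6  86.4]
lead [ 257.  -120.1]
257
0 [219, 219, 216, 220, 217, 220, 221]; 2 [197, 220, 216, 189, 215, 222, 221]; 4 [158, 224, 111, 45, 84, 226, 222]; 6 [145, 195, 49, 34, 32, 118, 222]; 8 [123, 66, 35, 41, 33, 71, 226]; 10 [126, 39, 39, 39, 36, 42, 133]; 12 [127, 34, 41, 36, 39, 34, 127]; 14 [128, 30, 37, 38, 36, 35, 128]; 16 [126, 36, 40, 39, 38, 36, 128]; 18 [126, 65, 39, 40, 41, 53, 127]; 20 [125, 117, 34, 40, 40, 106, 125]; 22 [127, 129, 38, 34, 41, 128, 126]; 24 [126, 128, 119, 78, 109, 126, 127]; 26 [128, 126, 124, 126, 125, 126, 126]; 28 [126, 128, 124, 124, 126, 125, 125]; 30 [124, 128, 122, 125, 123, 126, 126]; 32 [126, 127, 125, 129, 125, 126, 127]; 34 [125, 128, 124, 124, 123, 127, 126]; 36 [126, 128, 124, 126, 123, 130, 128]; 38 [125, 125, 122, 126, 122, 125, 126]; 40 [127, 125, 122, 124, 122, 127, 126]; 42 [126, 127, 124, 126, 120, 127, 126]; 44 [12
[... 2623 characters left out ...]
0]; 176 [122, 118, 117, 125, 122, 122, 121]; 178 [122, 120, 119, 122, 124, 121, 121]; 180 [122, 118, 118, 122, 124, 123, 122]; 182 [121, 118, 118, 124, 122, 122, 123]; 184 [122, 120, 117, 123, 123, 124, 121]; 186 [120, 120, 117, 123, 121, 122, 121]; 188 [119, 119, 117, 124, 123, 125, 121]; 190 [120, 117, 115, 123, 124, 123, 120]; 192 [121, 118, 118, 122, 121, 125, 120]; 194 [119, 118, 117, 123, 123, 123, 121]; 196 [121, 119, 120, 123, 123, 122, 121]; 198 [122, 119, 115, 121, 123, 122, 122]; 200 [121, 119, 117, 123, 124, 122, 121]; 202 [123, 117, 115, 122, 121, 121, 120]; 204 [120, 119, 116, 124, 122, 122, 121]; 206 [121, 117, 116, 122, 121, 121, 121]; 208 [111, 107, 104, 130, 122, 123, 118];
```

Both holes and the back edge lie where the home position predicts, so the bracket stayed put. One higher look at the plug's near edge will give its height.

Request:
drive_tool([
  [[0, 0, -5, 0], [0, 0, 0, 0], [0, 0, 0, 0], [0, 0, 0, 0]],
])

```text
time_s: 34.4
tcp_pos: [0.4539, -0.0968, 0.0895]
orientation: [-180.0, 0.1, -4.5]
contact_force: [0.4, -0.1, 1.1]
grip_width: -0.0002
gripper_force: 0.0
```

```bash
python3 - <<'E'
from h import *
s=arm.state(); im,P=snap('wrist'); cv2.imwrite('pics/last2.png',im)
print(s['time_s'],s['tcp_pos'])
def edges(g,u,v0,v1):
    p=g[v0:v1,u-2:u+3].mean(1); d=np.abs(np.diff(p)); return [(v0+i+.5,round(p[i]),round(p[i+1])) for i in range(len(d)) if d[i]>18]
c=np.array([.603,-.1101]); d=np.array([.997,-.078]); u=int(proj(P,np.array([*c,.056]))[0].round())
print('now',edges(cv2.cvtColor(im,cv2.COLOR_BGR2GRAY),u,0,150))
for z in (.056,.059,.060,.063): print(z,proj(P,np.array([*(c-.010*d),z])).round(1),proj(P,np.array([*(c+.01*d),z])).round(1))
print('hole1',proj(P,np.array([*(c-.0298*d),.056])).round(1))
P=np.load('w3.npy'); c=np.array([.560,-.1067]); print('before',edges(cv2.imread('pics/w3.png',0),252,40,180))
for z in (.056,.059,.060,.063): print(z,proj(P,np.array([*(c-.010*d),z])).round(1),proj(P,np.array([*(c+.01*d),z])).round(1))
print('hole1',proj(P,np.array([*(c-.0298*d),.056])).round(1))
E
```

```text
34.4 [ 0.45391992 -0.09681167  0.08947039]
now [(2.5, 217, 189), (3.5, 189, 123), (19.5, 114, 81), (20.5, 81, 37), (35.5, 44, 92), (36.5, 92, 125), (55.5, 113, 74), (56.5, 74, 37), (69.5, 33, 61), (70.5, 61, 102), (71.5, 102, 123), (83.5, 96, 117)]
0.056 [256.6 -10.1] [256.7 -51.1]
0.059 [256.6 -11.7] [256.7 -53.5]
0.06 [256.7 -12.2] [256.7 -54.3]
0.063 [256.7 -13.9] [256.8 -56.7]
hole1 [256.6  27.6]
before [(63.5, 120, 85), (64.5, 85, 38), (98.5, 36, 70), (99.5, 70, 110), (124.5, 124, 105), (125.5, 105, 50), (138.5, 44, 84), (139.5, 84, 120), (155.5, 123, 104), (156.5, 104, 52), (168.5, 45, 79), (169.5, 79, 113)]
0.056 [252.   99.4] [251.9  64. ]
0.059 [251.9  99.6] [251.8  63.6]
0.06 [251.9  99.6] [251.8  63.5]
0.063 [251.9  99.8] [251.8  63.1]
hole1 [252.1 132. ]
```

Request:
drive_tool([
  [[0, 0, -4, 0], [0, 0, 0, 0], [0, 0, 0, 0], [0, 0, 0, 0]],
])

```text
time_s: 34.95
tcp_pos: [0.4536, -0.0968, 0.1289]
orientation: [-180.0, 0.1, -4.5]
contact_force: [0.3, -0.4, -0.6]
grip_width: -0.0002
gripper_force: 0.0
```

```bash
python3 - <<'E'
from h import *
s=arm.state(); im,P=snap('wrist'); cv2.imwrite('pics/last3.png',im)
print(s['time_s'],s['tcp_pos'],s['joint_vel'].round(2))
g=cv2.cvtColor(im,cv2.COLOR_BGR2GRAY)
c=np.array([.603,-.1101]); d=np.array([.997,-.078]); u=int(proj(P,np.array([*c,.056]))[0].round())
p=g[0:120,u-2:u+3].mean(1); e=np.abs(np.diff(p)); print([(i+.5,round(p[i]),round(p[i+1])) for i in range(119) if e[i]>15])
for z in (.056,.059,.060,.063): print(z,proj(P,np.array([*(c-.010*d),z])).round(1))
print('hole1',proj(P,np.array([*(c-.0298*d),.056])).round(1))
E
```

```text
34.95 [ 0.45363761 -0.09676614  0.12887767] [ 0.11  0.02 -0.23  0.02  0.06  0.06]
[(5.5, 45, 93), (6.5, 93, 121), (30.5, 112, 77), (31.5, 77, 35), (43.5, 46, 91), (44.5, 91, 121), (59.5, 120, 104), (60.5, 104, 54), (61.5, 54, 32), (71.5, 34, 55), (72.5, 55, 95), (73.5, 95, 119), (81.5, 112, 96), (83.5, 94, 111)]
0.056 [256.3   6.3]
0.059 [256.3   5.3]
0.06 [256.3   4.9]
0.063 [256.3   3.8]
hole1 [256.2  37.1]
```

Against the hole and the earlier unpressed view, the plug's near edge is at row 5.8. Fully pressed predicts about 6.0 and unpressed about 4.7, so the plug is home. The robot is clear of everything, so I'll hand in.

```bash
python3 -c "
from plant import arm
print(arm.finish_job())"
```

```text
the job is handed in; nothing more can be done
None
```

I handed the job in at 35 s: bracket home against its stop, pliers locked on the plug (its flange looks fully home) and released with the jaw open. One slip: while feeling for the fingertip length I pressed the empty track floor with about 75 N, over the 25 N guide.

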